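# Trip test, then close the housing and hold it shut

### The arm

A 6-joint arm with a two-finger parallel gripper is mounted at the origin on the work surface. World frame = base frame: x ahead of the robot, y to its left, z up, the work surface at z = 0. Lengths are in m, angles in rad, forces in N, time in s.
With the tool pointing down it reaches from about 0.375 to 0.925 m from the base axis. Payload 5.7 kg.
Tool frame: the origin (TCP) lies midway between the tips of the shut fingers; the grasp point (between the pads) lies 19 mm behind it; z points along the fingers, x is the direction in which the jaws open and shut, and the axes are right-handed (so a half turn about z gives the same grasp; the last joint's range is limited). The gripper opens to 88 mm and grips with 3 to 60 N. Pads are 20 mm wide; open, the fingers measure 115 mm over their backs; the gripper's body (75 mm by 178 mm) begins 61 mm behind the grasp point.
Start: joints at [-1.441, 0.359, 1.51, -0, 1.272, -0.115], TCP at [0.145, -0.582, 0.2] pointing down, gripper open.
Joint ranges: [-2.97, 2.97], [-1.01, 2.36], [0.21, 2.38], [-0.96, 4.11], [0.2, 2.71], [-2.98, 2.98]. Speed limits (rad/s): [2.39, 2.39, 3.14, 3.14, 3.14, 3.14].

### API

Orientations are given as a unit quaternion [x, y, z, w].
In Python, from bench import move_ptp, servo_line, goto_joints, move_gripper, sleep, inverse_kinematics, capture, PlanningError, close_job, spot_in, silhouettes, current_clock, current_joint_pos, current_qvel, current_joint_torque, current_position, current_orientation, current_force, current_torque, current_finger_gap gives the robot as it stands. Calls block until the motion is done:
- move_ptp(position, orientation): joint-space move of the TCP to a pose.
- servo_line(position, orientation=None, rate=0.15, contact_N=None): straight line of the TCP; orientation=None keeps the orientation; rate is the mean speed in m/s. With contact_N (N) it stops when the force on the tool has changed by that much, and returns True; else False.
- goto_joints(angles): joint-space move.
- move_gripper(opening): finger opening in m; the grip force is fixed at half the most; returns when the fingers have stopped.
- sleep(seconds).
- inverse_kinematics(position, orientation): joint angles nearest the present ones, or None.
- capture(name): name is "scene" or "top"; returns a dict with "image" (400x640x3 uint8, blue, green, red), "range_z" (400x640 float32, m along the optical axis (not along the pixel's ray), 0 where there is no reading), "intrinsics" (3x3 intrinsics, pixels), "k1" (the pictures are not rectified: a ray, as slopes to the right and down, at radius r is drawn at 1 + k1 r^2 times it, then the intrinsics apply), "R" (3x3) and "t" (3): a world point X has camera coordinates R X + t. Camera axes: x right, y down, z forward; pixel columns grow to the right and rows downward; lengths in m; the calibration is good to about 2 mm. A picture is of the moment at which its call begins.
A pose or a line that the arm cannot do raises PlanningError and nothing moves.
- close_job(): hands the job in, once; it reports no verdict.
Trained networks look in the newest picture that a camera, given by its name, has taken for a name from the list of things; names that differ only in an ending like _2 or _b are one class to them, and where a whole thing is asked for, a point or a joint stands for the part that bears it (a point fixed in the world has none). Each returns a list of dicts, best first, with "conf" (0 to 1); they miss things now and then, are a little off and sometimes report something else, mostly with a low value. They report only what shows in the picture. A call takes as long as a camera call.
- spot_in(camera, query): "xy" ([column, row] in pixels, amid what is visible of it).
- silhouettes(camera, query): "region" (400x640 bool, what is visible of it) and "xy" ([column, row] in pixels, amid what is visible of it).
Readings, each from a call of its own:
- current_clock(): time.
- current_joint_pos(): joint angles.
- current_qvel(): joint speeds.
- current_joint_torque(): joint torques, N m.
- current_position(): TCP position.
- current_orientation(): TCP orientation.
- current_force(): force on the tool from outside, world axes, zero at the start.
- current_torque(): the same for the moment, N m.
- current_finger_gap(): finger opening in m.
Only numpy, scipy, OpenCV 4.12 (cv2) and the standard library are available. Lean on these libraries where they do the work, as an engineer would, in place of code of your own. Each camera call takes 0.05 s, during which the arm holds its last target. There are 200 camera calls.

### The job

Function-test the open trip unit before closing it: press its test button so that the lever drops, then lift the lever back up until it latches and stays up by itself. Then lift the loose aluminium cover, fit it the right way round onto the unit's two dowels, and press it down against the spring block until it lies flush on the rim. Finish while still holding it pressed flush (do not let go), with the lever still up and the other things on the bench left where they are.

Things in the scene. Friction and masses are not known exactly. Their poses are not given: they have to be found in the camera images.
- trip_unit: Grey base half of a split housing, fixed to the bench, 110 (x) x 220 (y) mm, floor plate 12 mm thick. Origin: centre of its underside, on the bench; z up; yaw within 0.25 rad of the world. Its -y half is an open compartment: upright rim, outside 90 x 110 mm, centred at unit (0, -50) mm, rim top 26 mm above the bench, two steel dowels at opposite corners, a spring block in the middle.
- block_top (a point): Centre of the top of the plain grey block on the +y half of the unit: 43 (x) x 86 (y) mm, at unit (33, 65, 70) mm. The test button is on its top; the lever comes out of its -x face.
- spring_block (a joint): Black spring block 32 x 34 mm in the middle of the compartment; travel in m: 0 = out, standing 6 mm above the rim; 0.006 = pushed level with the rim. It yields from 4.5 N and takes 9 N in all (cover weight included) to be level, so it carries an unpressed cover 6 mm proud, and springs back when let go.
- trip_lever (a joint): Lever angle: 0 = up on its latch (35 deg above level); grows as it drops, 0.70 = dropped (5 deg below level). A weak spring drops it when the button is fully pressed. To reset, lift it (about 3 N at the grip) past the latch to -0.08 or more, its stop is at -0.15; let go and it settles at 0 to 0.03 and stays. The button dips by itself as the lever passes the latch.
- lever_grip (a point): Centre of the lever's grip: black bar of 12 mm diameter, 24 mm long along unit y, its ends free to be pinched from above. It is 65 mm from the hinge, which is parallel to unit y at unit (33, 52, 60) mm, on the unit -x side of it. Up it is about 97 mm, dropped about 54 mm above the bench, over the 12 mm floor plate. Axes turn with the lever.
- test_button (a joint): Test button travel in m: 0 = out, 0.007 = fully in; pushed straight down, 2 N to start and about 4 N fully in, plus a little friction; the lever is released at about 0.005 to 0.006.
- button_top (a point): Centre of the top of the round black test button, 26 mm diameter, at unit (33, 88) mm, 82 mm above the bench when out.
- cover: Loose upper half: aluminium plate 90 (x) x 110 (y) x 16 mm, 0.2 to 0.33 kg, flat on the bench, yaw within 0.6 rad of the world. Origin: centre of its underside; z up. On top a central rib to grip, 16 (x) x 50 (y) mm, from 16 to 48 mm above the underside. Two through holes of different size at opposite corners. Fitted, its axes point as the unit's and its origin is at point seat.
- seat (a point): Where the cover's origin belongs: centre of the compartment, at the height of the rim top, unit (0, -50, 26) mm.
- small_dowel (a point): Foot of the small dowel at rim height, unit (28, -10, 26) mm: 8 mm diameter, upright, 24 mm tall above the rim, its last 5 mm tapered to 3 mm diameter.
- large_dowel (a point): Foot of the large dowel at rim height, unit (-28, -90, 26) mm: 12 mm diameter, upright, 24 mm tall above the rim, last 5 mm tapered to 7 mm.
- small_hole (a point): Centre of the 10 mm through hole, at the cover's underside, cover (28, 40, 0) mm; goes over the small dowel.
- large_hole (a point): Centre of the 14 mm through hole, at the cover's underside, cover (-28, -40, 0) mm; goes over the large dowel.
- screw_tin: Bystander: closed round steel tin, 48 mm across, 32 mm high; leave it alone.
- screwdriver: Bystander: screwdriver lying on the bench; leave it alone.
- wrench: Bystander: open-ended wrench lying on the bench; leave it alone.
- disc_stack: Bystander: stack of black grinding discs, 115 mm across, 18 mm high; leave it alone.
- oil_can: Bystander: upright can, 60 mm across, 120 mm high; leave it alone.
- parts_tray: Bystander: grey open tray 120 x 170 x 35 mm; leave it alone.
- wire_brush: Bystander: brush lying on the bench; leave it alone.

How it is judged:
By the outcome, as a careful person would: the job done as asked, in the order asked, and still so for the second after the job is handed in, while the arm keeps its last pose, push and grip.
It also fails if it takes over 67 s, if anything falls off the work surface, if the arm or the gripper's body presses on something with over 40 N, if the wrist force passes 120 N, or if a joint passes its speed limit or range.

## Working session

There is one attempt and no reset: what is moved stays moved. The work goes in short steps, each a Python script; the robot and the scene stay as the last script left them, time stands still between calls to the robot, and variables do not carry over. Pictures are saved under pics/ and viewed, about 8 in all and at most 12, crops included, and the job is handed in when it is done.

```bash
ls; mkdir -p pics; python3 - <<'E'
from bench import *
import cv2,numpy as np
for c in ["scene","top"]:
    d=capture(c); cv2.imwrite(f"pics/{c}0.png",d["image"]); np.savez(f"{c}0.npz",**{k:d[k] for k in d})
    print(c,d["intrinsics"].tolist() if hasattr(d["intrinsics"],'tolist') else d["intrinsics"],d["k1"],np.array(d["R"]).round(3).tolist(),d["t"])
    for n in ["trip_unit","block_top","button_top","lever_grip","cover","small_hole","large_hole","small_dowel","large_dowel"]:
        print(n,[(np.round(s["xy"],1).tolist(),round(s["conf"],2)) for s in spot_in(c,n)[:3]])
print(current_clock())
E
```

```text
pics
scene [[473.30825141229553, 0.0, 323.7390377987414], [0.0, 473.30825141229553, 195.6356832732489], [0.0, 0.0, 1.0]] 0.03503483727989531 [[-0.63, 0.777, -0.011], [0.566, 0.45, -0.691], [-0.532, -0.441, -0.723]] [ 0.38362216 -0.2881131   1.69611956]
trip_unit [([400.1, 226.6], 0.67), ([295.2, 165.8], 0.63)]
block_top [([401.0, 226.3], 0.89), ([387.4, 212.4], 0.26)]
button_top [([450.2, 301.0], 0.72)]
lever_grip [([490.7, 264.8], 0.46), ([418.6, 217.9], 0.39)]
cover [([295.3, 165.4], 0.78)]
small_hole [([294.9, 166.0], 0.72)]
large_hole [([452.2, 300.6], 0.62), ([295.8, 166.4], 0.6)]
small_dowel [([402.8, 227.9], 0.59)]
large_dowel [([401.0, 227.4], 0.75)]
top [[384.99874180098124, 0.0, 325.75476745426363], [0.0, 384.99874180098124, 196.60787765475598], [0.0, 0.0, 1.0]] -0.016124911020376415 [[-0.026, -1.0, -0.006], [-0.98, 0.026, -0.196], [0.196, 0.001, -0.981]] [0.02737531 0.62894667 1.10759877]
trip_unit [([268.4, 240.7], 0.81)]
block_top [([267.1, 237.2], 0.81)]
button_top [([239.3, 216.3], 0.5)]
lever_grip [([327.4, 221.8], 0.32), ([357.0, 159.9], 0.21)]
cover [([393.0, 239.7], 0.55), ([328.6, 220.8], 0.48)]
small_hole [([396.0, 236.4], 0.77)]
large_hole [([398.2, 241.1], 0.68)]
small_dowel [([266.1, 238.6], 0.93)]
large_dowel [([265.5, 236.8], 0.8)]
1.0
```

View pics/scene0.png

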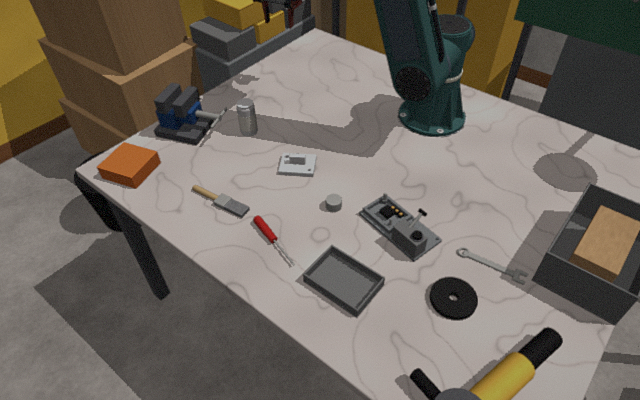

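View pics/top0.png

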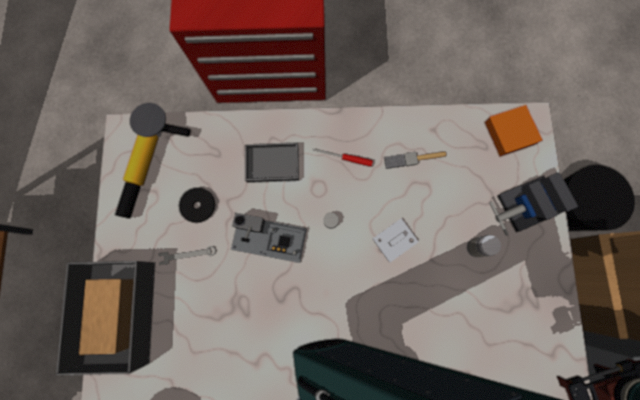

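```bash
cat > h.py <<'E'
from bench import *
import cv2,numpy as np
from scipy.spatial.transform import Rotation as Ro
def cloud(d):
    "world point of every pixel with a reading"
    h,w=d["range_z"].shape; K=np.array(d["intrinsics"]); k=float(d["k1"])
    u,v=np.meshgrid(np.arange(w),np.arange(h))
    p=cv2.undistortPoints(np.stack([u,v],-1).reshape(-1,1,2).astype(float),K,np.array([k,0,0,0,0.])).reshape(h,w,2)
    c=np.dstack([p,np.ones((h,w))])*d["range_z"][...,None]
    return (c-d["t"])@d["R"]
def project(d,X):
    return cv2.projectPoints(np.atleast_2d(X).astype(float),cv2.Rodrigues(np.array(d["R"]))[0],np.array(d["t"]).astype(float),np.array(d["intrinsics"]),np.array([float(d["k1"]),0,0,0,0]))[0][:,0]
def down(a):
    "tool down, jaw axis x at world angle a"
    return (Ro.from_euler('z',a)*Ro.from_euler('x',np.pi)).as_quat()
E
python3 - <<'E'
from h import *
for c in ["scene","top"]:
    d=capture(c); P=cloud(d)
    for n in ["trip_unit","cover"]:
        for s in silhouettes(c,n)[:2]:
            m=s["region"]&(d["range_z"]>0); X=P[m]
            z=X[:,2]; print(c,n,round(s["conf"],2),np.round(s["xy"]),m.sum(),np.histogram(z,np.arange(-.02,.13,.01))[0], 'mean',X.mean(0).round(3))
            r=cv2.minAreaRect(X[:,:2].astype(np.float32)*1000); print('  rect',np.round(r[0]),np.round(r[1]),r[2])
            b=X[(z>.06)&(z<.08)] if n=="trip_unit" else X[(z>.008)&(z<.025)]
            if len(b)>5:
                r=cv2.minAreaRect(b[:,:2].astype(np.float32)*1000); print('  part',np.round(r[0]),np.round(r[1]),r[2],np.median(b,0).round(4))
    k=d["image"]; x0,y0=(345,180) if c=="scene" else (220,200)
    cr=cv2.resize(k[y0:y0+80,x0:x0+110],None,fx=7,fy=7,interpolation=cv2.INTER_CUBIC); cv2.imwrite(f"pics/u_{c}.png",cr)
    x0,y0=(265,140) if c=="scene" else (365,210)
    cr2=cv2.resize(k[y0:y0+60,x0:x0+60],None,fx=6,fy=6,interpolation=cv2.INTER_CUBIC); cv2.imwrite(f"pics/c_{c}.png",cr2)
a=[cv2.imread(f"pics/c_{c}.png") for c in ("scene","top")]; b=[cv2.resize(cv2.imread(f"pics/u_{c}.png"),(400,291)) for c in ("scene","top")]
cv2.imwrite("pics/mix.png",np.vstack([np.hstack(b),np.pad(cv2.resize(np.hstack(a),(600,300)),((0,0),(0,200),(0,0)))]))
E
```

```text
scene trip_unit 0.94 [399. 227.] 2570 [  0  24 446 700 500 163 100  92 307 142  54  32  10   0] mean [0.532 0.204 0.031]
  rect [499. 190.] [237. 144.] 78.17961883544922
  part [555. 250.] [88. 57.] 78.49305725097656 [0.5636 0.2472 0.0685]
scene trip_unit 0.42 [262. 227.] 272 [  0   0   5 107 160   0   0   0   0   0   0   0   0   0] mean [ 0.763 -0.087  0.02 ]
  rect [761. -88.] [109.  25.] 74.64959716796875
scene cover 0.58 [297. 165.] 754 [  0   7  97 499  41  39  71   0   0   0   0   0   0   0] mean [ 0.505 -0.19   0.017]
  rect [ 497. -198.] [ 98. 108.] 33.456298828125
  part [ 497. -198.] [ 98. 108.] 33.456298828125 [ 0.5079 -0.1867  0.0141]
top trip_unit 0.64 [268. 239.] 2531 [   0    2  378 1091  454  104   30   15  208  137   69   29   14    0] mean [0.512 0.194 0.027]
  rect [514. 194.] [221. 113.] 78.09040832519531
  part [554. 250.] [86. 48.] 79.41484069824219 [0.5544 0.242  0.0695]
top trip_unit 0.57 [394. 242.] 1094 [  0  33  49 875  43   3  77  14   0   0   0   0   0   0] mean [ 0.497 -0.198  0.018]
  rect [ 498. -201.] [ 94. 118.] 33.19186782836914
top cover 0.62 [395. 242.] 1034 [  0  15  29 854  42   3  77  14   0   0   0   0   0   0] mean [ 0.496 -0.199  0.018]
  rect [ 498. -202.] [ 90. 116.] 33.00679397583008
  part [ 497. -200.] [ 90. 111.] 33.00679397583008 [ 0.495  -0.1974  0.0158]
```

View pics/mix.png

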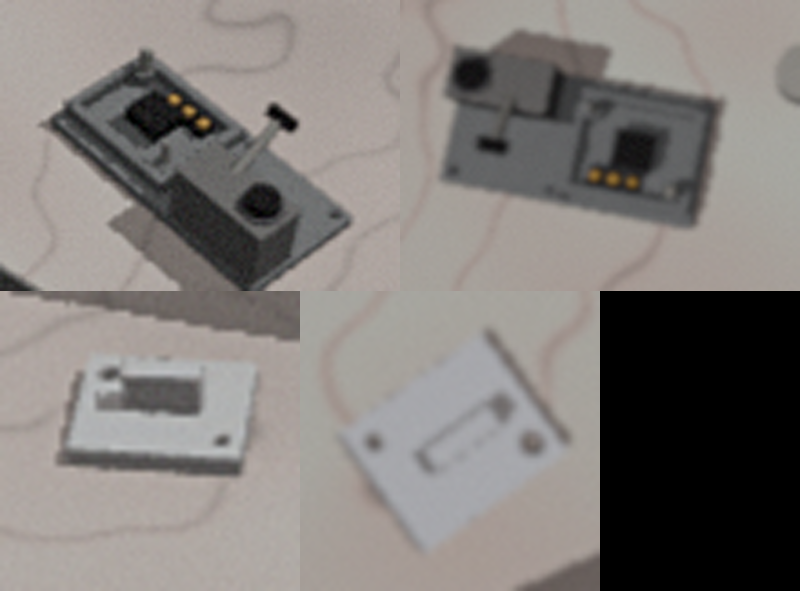

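```bash
cat > fit.py <<'E'
from h import *
from scipy.optimize import minimize
UNIT=[(-.055,.055,-.11,.11,0,.012),(-.045,.045,-.105,.005,0,.026),(.0115,.0545,.022,.108,0,.07)]
COVER=[(-.045,.045,-.055,.055,0,.016),(-.008,.008,-.025,.025,.016,.048)]
def cast(o,D,boxes):
    "range_z where rays o+s*D (s = camera z) first meet the boxes or the bench z=0"
    best=None
    for b in boxes:
        lo,hi=np.array(b[0::2]),np.array(b[1::2])
        t1=(lo-o)/D; t2=(hi-o)/D
        tn=np.minimum(t1,t2).max(-1); tf=np.maximum(t1,t2).min(-1)
        t=np.where(tn<tf,tn,np.inf); best=t if best is None else np.minimum(best,t)
    return best
def fit(d,boxes,p0,rad=.16,z0=0,floor=True,mask=None):
    P=cloud(d); rz=d["range_z"]; C=-np.array(d["R"]).T@np.array(d["t"])
    m=(rz>0)&(np.hypot(P[...,0]-p0[0],P[...,1]-p0[1])<rad)
    if mask is not None: m&=mask
    X=P[m]; D=(X-C)/rz[m][:,None]; r=rz[m]
    fl=(-C[2])/D[:,2]
    def cost(p):
        R=Ro.from_euler('z',-p[2]); o=R.apply(C-[p[0],p[1],z0]); Dl=R.apply(D)
        t=cast(o,Dl,boxes); t=np.minimum(t,fl) if floor else np.where(np.isinf(t),r+1,t)
        e=np.abs(t-r); return np.minimum(e,.015).mean()*1000
    s=minimize(cost,p0,method='Nelder-Mead',options=dict(initial_simplex=np.array(p0)+np.array([[0,0,0],[.006,0,0],[0,.006,0],[0,0,.06]]),xatol=1e-5,fatol=1e-5))
    return s.x,s.fun
E
python3 - <<'E'
from fit import *
for c in ["scene","top"]:
    d=dict(np.load(f"{c}0.npz"))
    for n,b,p0 in [("unit",UNIT,(.512,.194,-.208)),("cover",COVER,(.498,-.199,.576))]:
        p,f=fit(d,b,p0,.15 if n=="unit" else .09); print(c,n,p.round(4),round(f,2))
        ax=lambda q:(Ro.from_euler('z',p[2]).apply(q)+[p[0],p[1],0])
        Q=[[-.028,-.04,.016],[.028,.04,.016]] if n=="cover" else [[.033,.088,.082],[-.028,-.09,.05],[.028,-.01,.05],[0,-.05,.032],[-.02,.052,.097]]
        for q in project(d,ax(np.array(Q))): cv2.circle(d["image"],tuple(int(v*16) for v in q),16,(0,0,255),-1,shift=4) if 0 else d["image"].__setitem__((int(round(q[1])),int(round(q[0]))),(0,0,255))
    k=d["image"]; x0,y0=(265,140) if c=="scene" else (220,200)
    u=k[180:260,345:455] if c=="scene" else k[200:280,220:330]; v=k[135:190,265:330] if c=="scene" else k[212:267,362:427]
    globals()["v"+c]=np.hstack([cv2.resize(u,(400,291),interpolation=cv2.INTER_NEAREST),cv2.resize(v,(344,291),interpolation=cv2.INTER_NEAREST)])
cv2.imwrite("pics/fit.png",np.vstack([vscene,vtop]))
E
```

```text
scene unit [ 0.5123  0.1928 -0.2174] 3.75
scene cover [ 0.498  -0.1996  0.586 ] 3.57
top unit [ 0.5124  0.1933 -0.2152] 3.09
top cover [ 0.4974 -0.1998  0.5807] 2.0
```

View pics/fit.png

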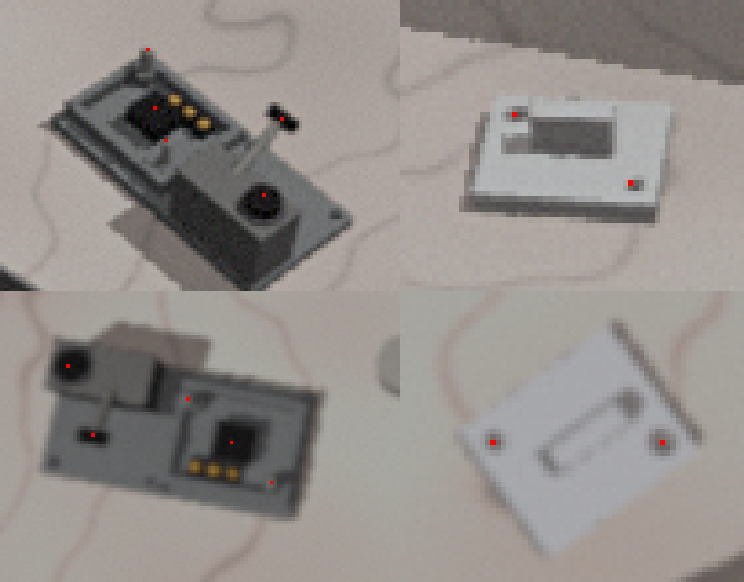

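```bash
cat >> h.py <<'E'
U=(.5124,.1931,-.2163)
def u2w(q): return Ro.from_euler('z',U[2]).apply(q)+[U[0],U[1],0]
def best(pos,a):
    "of the two equivalent half turns, the one with the smaller last joint"
    o=[]
    for k in (0,np.pi,-np.pi):
        j=inverse_kinematics(pos,down(a+k))
        if j is not None: o.append((abs(j[5]),a+k))
    return min(o)[1]
E
python3 - <<'E'
from h import *
move_gripper(0.0)
a=best(u2w([.033,.088,.13]),U[2]+np.pi/2); print(a)
move_ptp(u2w([.033,.088,.13]),down(a)); print(current_clock(),current_finger_gap())
servo_line(u2w([.033,.088,.086]),rate=.1)
print('hit',servo_line(u2w([.033,.088,.0745]),rate=.02,contact_N=12),current_position()[2],current_force())
sleep(.2); d=capture("top");print(current_force())
servo_line(u2w([.033,.088,.13]),rate=.15)
print(current_clock())
# approach lever dropped
move_gripper(.05)
move_ptp(u2w([-.0318,.052,.13]),down(a))
for c in("scene","top"):
    d=capture(c);P=cloud(d);np.savez(c+"1.npz",**d)
    s=spot_in(c,"lever_grip");print([(np.round(x["xy"]),round(x["conf"],2)) for x in s[:2]], 'expect up',project(d,u2w([-.02,.052,.097])).round(),'down',project(d,u2w([-.032,.052,.054])).round())
k=[np.load(c+"1.npz")["image"] for c in("scene","top")]
cv2.imwrite("pics/l1.png",np.hstack([cv2.resize(k[0][180:260,345:455],(400,291)),cv2.resize(k[1][200:280,220:330],(400,291))]))
print(current_clock())
E
```

```text
1.3544963267948966
5.9667 0.00024262243589200403
hit False 0.07446329624257256 [-0.28339385 -0.36925568  0.02890125]
[ 0.41154123 -0.61125939  0.37705448]
8.05
[(array([386., 212.]), 0.73), (array([416., 219.]), 0.54)] expect up [[422. 212.]] down [[423. 220.]]
[(array([483., 243.]), 0.42), (array([395., 237.]), 0.34)] expect up [[245. 239.]] down [[247. 244.]]
9.55
```

View pics/l1.png

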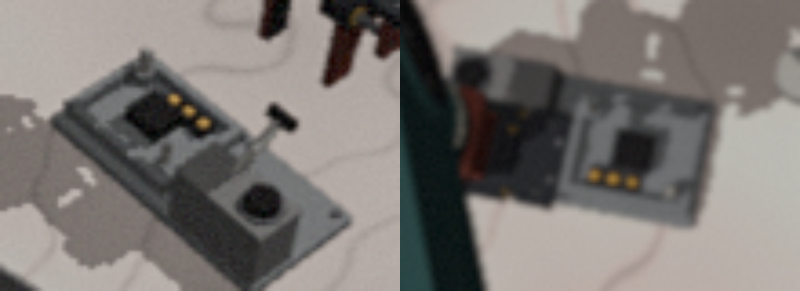

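```bash
python3 - <<'E'
from h import *
p=np.array(current_position());R=Ro.from_quat(current_orientation()).as_matrix()
print(p,u2w([-.0318,.052,.13]),R.round(3).tolist(),current_finger_gap(),current_force())
d=capture("scene")
for g in (-.03,.03): print(project(d,p+R[:,0]*g).round(1))
k=d["image"].copy()
for g in (-.025,.025):
    q=project(d,p+R[:,0]*g)[0]; cv2.circle(k,(int(q[0]),int(q[1])),2,(0,255,0),-1)
cv2.imwrite("pics/g.png",cv2.resize(k[100:300,320:560],None,fx=3,fy=3))
E
```

```text
[0.49399121 0.25115947 0.13029439] [0.4925011  0.25071314 0.13      ] [[0.215, 0.977, 0.002], [0.977, -0.215, 0.001], [0.001, 0.001, -1.0]] 0.05014259599736773 [ 1.09173979 -0.18056243 -0.35442867]
[[418.  194.8]]
[[435.2 207.9]]
```

View pics/g.png

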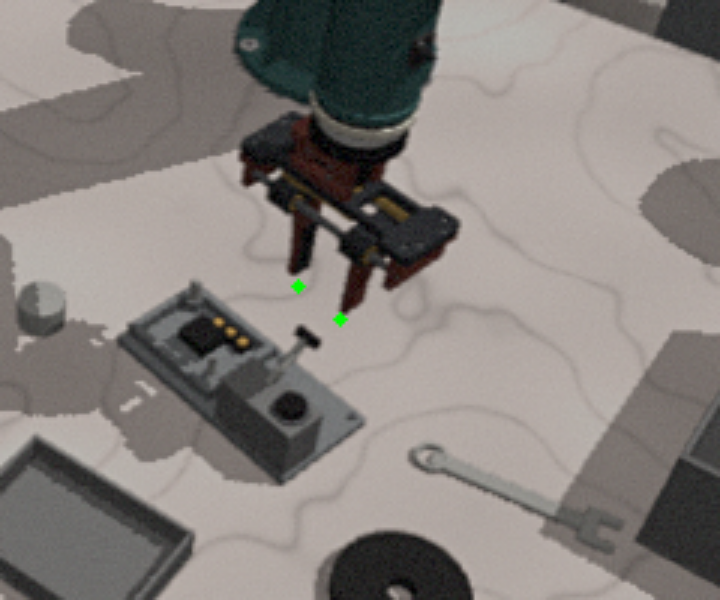

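```bash
python3 - <<'E'
from h import *
a=1.3545
servo_line(u2w([-.0318,.052,.15]),rate=.15)
move_gripper(0.0)
move_ptp(u2w([.033,.088,.1]),down(a)); 
z=.1
while z>.05:
    z-=.004
    h=servo_line(u2w([.033,.088,z]),rate=.04,contact_N=9)
    p=np.array(current_position()); print(round(z,3),h,(p-u2w([.033,.088,0])).round(4),np.round(current_force(),1))
    if h: break
    if np.linalg.norm(current_force())>2.5 and 'q' not in globals(): q=1
d=capture("scene"); cv2.imwrite("pics/p.png",cv2.resize(d["image"][150:300,320:520],None,fx=4,fy=4))
print(current_clock())
E
```

```text
0.096 False [-0.0008 -0.0001  0.0966] [-1.1 -0.6 -1.1]
0.092 False [-0.0004 -0.0001  0.0921] [-0.5  0.2  0.7]
0.088 False [-0.0003 -0.0001  0.0877] [-0.   0.5  0. ]
0.084 False [-0.0002 -0.0001  0.0836] [ 0.3  0.5 -0.8]
0.08 False [-0.0003 -0.0001  0.0796] [0.8 0.2 0.4]
0.076 False [-0.0003 -0.0001  0.0757] [0.5 0.4 0.1]
0.072 False [-0.0002 -0.0001  0.0717] [-0.4  0.1 -0.2]
0.068 False [-0.0003 -0.0001  0.0677] [-0.8  0.4  0.7]
0.064 False [-0.0003 -0.0001  0.0637] [-0.3 -0.3  0.2]
0.06 False [-0.     -0.      0.0598] [-0.4 -0.1 -0.1]
0.056 False [-0.0003 -0.0001  0.0556] [ 1.2 -0.5  0.2]
0.052 False [0.0002 0.0001 0.0525] [-1.1 -0.4  6.1]
0.048 False [0.0004 0.0002 0.052 ] [-9.6 -3.8 31.7]
14.5
```

View pics/p.png

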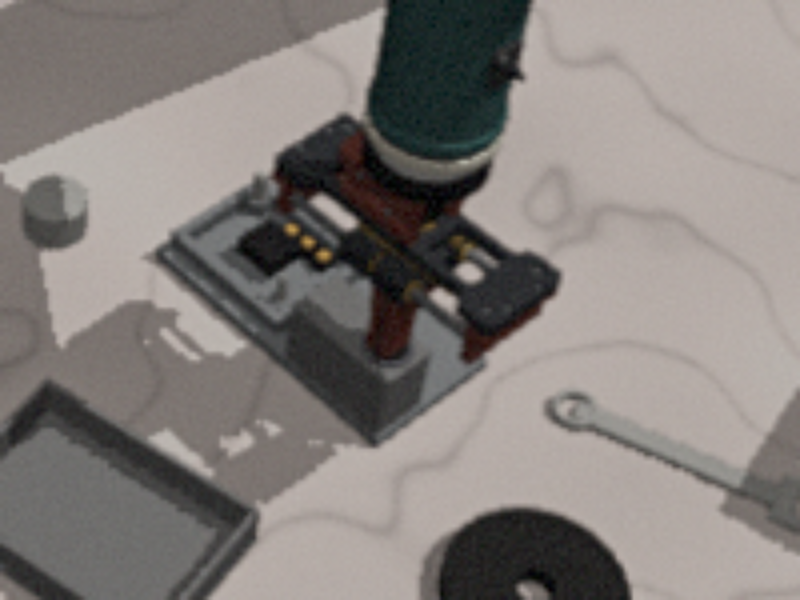

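```bash
python3 - <<'E'
from h import *
print(current_position(),current_force(),current_torque(),current_finger_gap())
d=capture("scene"); p=np.array(current_position())
P=cloud(d); 
print('proj tcp',project(d,p),project(d,p+[0,0,.025]))
servo_line(u2w([.033,.088,.15]),rate=.15)
servo_line(u2w([.033,.15,.15]),rate=.2); print(current_force())
d=capture("scene"); p=np.array(current_position()); print('proj tcp',project(d,p),project(d,p+[0,0,.025]))
k=d["image"];q=project(d,p)[0];k[int(q[1]),int(q[0])]=(0,255,0);q=project(d,p+[0,0,.025])[0];k[int(q[1]),int(q[0])]=(255,255,0)
cv2.imwrite("pics/p2.png",cv2.resize(k[150:270,330:490],None,fx=5,fy=5,interpolation=cv2.INTER_NEAREST))
print(current_clock())
E
```

```text
[0.56393903 0.27211483 0.05197126] [-8.58882197 -3.03914265 32.15497821] [-0.66350141  1.51255474  0.02218444] 0.00012175534330279405
proj tcp [[415.33069803 240.7145977 ]] [[416.57827725 234.67512049]]
[-0.23324353 -0.53791707  0.57848081]
proj tcp [[439.41539387 230.90830827]] [[441.17096179 224.15233918]]
15.8917
```

View pics/p2.png

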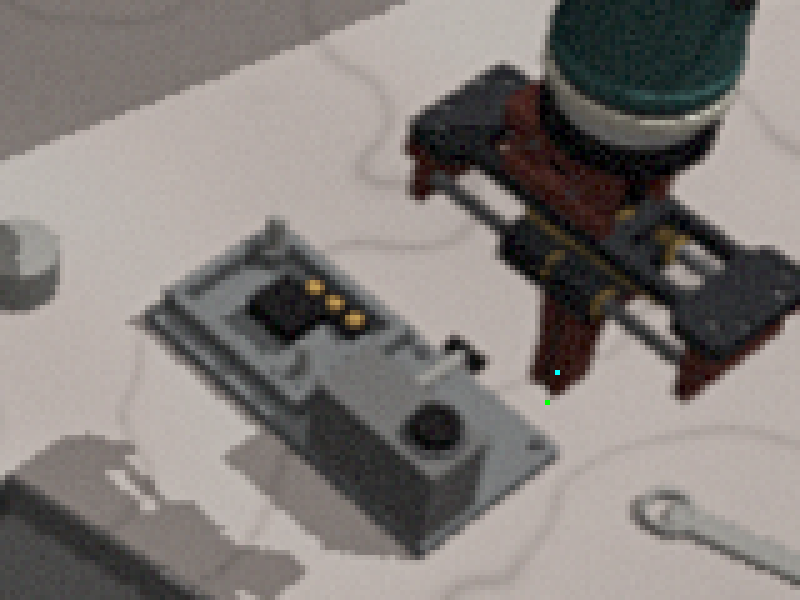

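```bash
python3 - <<'E'
from h import *
p=np.array(current_position());print(p,current_joint_pos())
for c in("scene","top"):
    d=capture(c);X=cloud(d)[d["range_z"]>0]
    X=X[(np.hypot(*(X[:,:2]-p[:2]).T)<.05)&(X[:,2]>.1)&(X[:,2]<.3)]
    print(c,len(X))
    for z in np.arange(.11,.25,.01):
        Y=X[abs(X[:,2]-z)<.005]
        if len(Y): print(round(z,3),len(Y),(np.median(Y,0)-p).round(4),(Y.min(0)-p).round(3),(Y.max(0)-p).round(3))
d=capture("scene");print(project(d,u2w([.033,.088,.075])))
E
```

```text
[0.57591543 0.33169729 0.14883444] [ 4.19079075e-01  4.96300813e-01  1.41561791e+00 -6.75608443e-04
  1.23219453e+00 -9.35780707e-01]
scene 1041
0.17 13 [0.0094 0.0015 0.0236] [-0.009 -0.012  0.022] [0.012 0.011 0.025]
0.18 35 [0.009  0.0053 0.0308] [-0.01  -0.013  0.026] [0.013 0.012 0.036]
0.19 38 [0.0093 0.0018 0.0414] [-0.01  -0.013  0.036] [0.014 0.011 0.046]
0.2 29 [0.0102 0.001  0.0509] [-0.007 -0.011  0.046] [0.013 0.012 0.056]
0.21 39 [0.01   0.0028 0.0598] [-0.007 -0.014  0.056] [0.014 0.014 0.066]
0.22 45 [0.0098 0.0001 0.0703] [-0.007 -0.015  0.066] [0.014 0.014 0.075]
0.23 13 [0.0099 0.0006 0.0775] [ 0.006 -0.017  0.076] [0.015 0.013 0.083]
0.24 1 [-0.0002  0.026   0.0961] [-0.     0.026  0.096] [-0.     0.026  0.096]
0.25 8 [0.0207 0.0135 0.1042] [ 0.002 -0.02   0.099] [0.033 0.026 0.106]
top 146
0.25 1 [-0.0341 -0.0192  0.1059] [-0.034 -0.019  0.106] [-0.034 -0.019  0.106]
[[416.51559151 235.03172898]]
```

```bash
cat >> h.py <<'E'
TO=.0225  # real finger tips lie this much above the reported TCP
def grip_at(th,dz=-.014):
    e=np.deg2rad(35)-th
    return u2w([.033-.065*np.cos(e),.052,.060+.065*np.sin(e)+dz-TO])
E
python3 - <<'E'
from h import *
q=down(1.3545)
move_gripper(.055)
g=grip_at(.70)
move_ptp(g+[0,0,.07],q); servo_line(g,rate=.1)
print(np.array(current_position())-g,current_force())
move_gripper(.0); print('gap',current_finger_gap(),current_force(),current_clock())
for th in np.linspace(.6,-.115,6):
    servo_line(grip_at(th),rate=.07); print(round(th,2),np.round(current_force(),1),(np.array(current_position())-grip_at(th)).round(4),round(current_finger_gap(),4))
sleep(.2);print(np.array(current_position())-grip_at(-.115),current_clock())
d=capture("scene"); cv2.imwrite("pics/lv.png",d["image"])
E
```

```text
[0.00063727 0.00030074 0.00037677] [-0.06191513 -0.49380186 -0.21634175]
gap 0.023786998833060253 [-0.1685245   2.37502423  0.2399888 ] 19.0333
0.6 [ 1.7  4.  -2.8] [0.0003 0.0004 0.0002] 0.0236
0.46 [ 0.9  4.8 -3.2] [0.0002 0.0004 0.    ] 0.0237
0.31 [ 1.   6.  -3.8] [-0.0001  0.0005 -0.0003] 0.0235
0.17 [-0.6  6.2 -3. ] [-0.0005  0.0005 -0.0003] 0.0234
0.03 [-0.7  6.5 -0.8] [-0.0009  0.0006 -0.0003] 0.0233
-0.12 [-2.3  7.7 -0.3] [-0.0013  0.0007 -0.0004] 0.0235
[-0.00137013  0.0007136  -0.00045688] 20.9
```

```bash
python3 - <<'E'
from h import *
move_gripper(.05); p=np.array(current_position()); servo_line(p+[0,0,.06],rate=.15)
c=np.array([.4977,-.1997,0]); q=down(.583)
move_gripper(.06)
move_ptp(c+[0,0,.09],q); print(current_clock())
for cam in("scene","top"):
    d=capture(cam);X=cloud(d); 
    Xl=(X-[U[0],U[1],0])@Ro.from_euler('z',U[2]).as_matrix()
    m=(d["range_z"]>0)&(abs(Xl[...,0]+.025)<.03)&(abs(Xl[...,1]-.052)<.016)&(Xl[...,2]>.035)
    print(cam,m.sum(),np.median(Xl[m],0) if m.any() else '', 'top z',np.sort(Xl[m][:,2])[-8:] if m.any() else '')
    if cam=="scene": a=cv2.resize(d["image"][170:260,340:460],(400,300))
    else: b=cv2.resize(d["image"][200:280,220:330],(400,300))
cv2.imwrite("pics/lev.png",np.hstack([a,b]))
print(current_clock())
E
```

```text
24.15
scene 75 [-0.01566617  0.05336137  0.09461801] top z [0.09994234 0.09995838 0.10069218 0.10076869 0.10088203 0.10094152
 0.10134073 0.1029337 ]
top 59 [-0.01779001  0.05115955  0.09830812] top z [0.10208246 0.10225259 0.10233848 0.10243908 0.10295939 0.1033554
 0.10336729 0.10415485]
24.25
```

View pics/lev.png

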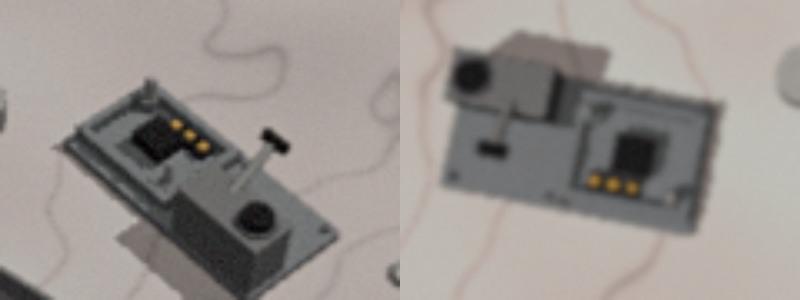

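```bash
cat >> fit.py <<'E'
def fit_held(d,p0,z0):
    "pose of the held cover plate, underside at about z0; what is above the plate (gripper) is left out"
    P=cloud(d); rz=d["range_z"]; C=-np.array(d["R"]).T@np.array(d["t"])
    m=(rz>0)&(np.hypot(P[...,0]-p0[0],P[...,1]-p0[1])<.14)&(P[...,2]<z0+.024)
    X=P[m]; D=(X-C)/rz[m][:,None]; r=rz[m]; band=X[:,2]>z0-.008
    def cost(p):
        R=Ro.from_euler('z',-p[2]); t=cast(R.apply(C-[p[0],p[1],p[3]]),R.apply(D),COVER[:1])
        return np.where(np.isinf(t),np.where(band,.015,0),np.minimum(abs(t-r),.015)).mean()*1000
    p0=np.array([*p0,z0]); s=minimize(cost,p0,method='Nelder-Mead',options=dict(initial_simplex=p0+np.vstack([np.zeros(4),np.diag([.005,.005,.05,.004])]),xatol=1e-5,fatol=1e-5))
    return s.x,s.fun
E
python3 - <<'E'
from fit import *
c=np.array([.4977,-.1997,0]); q=down(.583)
print('c',servo_line(c+[0,0,.001],rate=.1),current_position(),current_force())
move_gripper(0); print('gap',current_finger_gap(),current_force())
servo_line(c+[0,0,.101],rate=.15); print('gap',current_finger_gap(),current_force(),current_clock())
s=u2w([0,-.05,0]); s[2]=0
h=s+[0,0,.101]; move_ptp(h,down(U[2])); sleep(.1)
print('gap',current_finger_gap(),np.array(current_position())-h,Ro.from_quat(current_orientation()).as_matrix()[:,0],current_force(),current_torque())
for cam in("scene","top"):
    d=capture(cam); np.savez(cam+"2.npz",**d); print(cam,fit_held(d,(h[0],h[1],U[2]),.10),h)
    if cam=="scene": a=cv2.resize(d["image"][150:260,330:450],(400,367))
    else: b=cv2.resize(d["image"][190:290,240:349],(400,367))
cv2.imwrite("pics/hov.png",np.hstack([a,b])); print(current_clock())
E
```

```text
c False [ 0.49817497 -0.19994107  0.00144702] [-0.40027303  0.38284489 -0.98162698]
gap 0.015205944237522423 [-0.56855539 -0.61160211  1.5567589 ]
gap 0.015853847155077407 [-0.58147378 -0.56122062 -2.33131479] 26.8583
gap 0.015613459913524329 [ 0.00029506 -0.00093072 -0.00022596] [ 9.76531532e-01 -2.15374425e-01 -1.56957221e-04] [-0.61723477 -0.25515783 -2.351463  ] [-0.02103129 -0.06090672 -0.04578103]
scene (array([ 0.50171218,  0.1428976 , -0.21634538,  0.0980433 ]), np.float64(0.5009863256963465)) [0.50166913 0.14426509 0.101     ]
top (array([ 0.50217063,  0.14354931, -0.21755562,  0.09949894]), np.float64(0.159379507364464)) [0.50166913 0.14426509 0.101     ]
28.3667
```

View pics/hov.png

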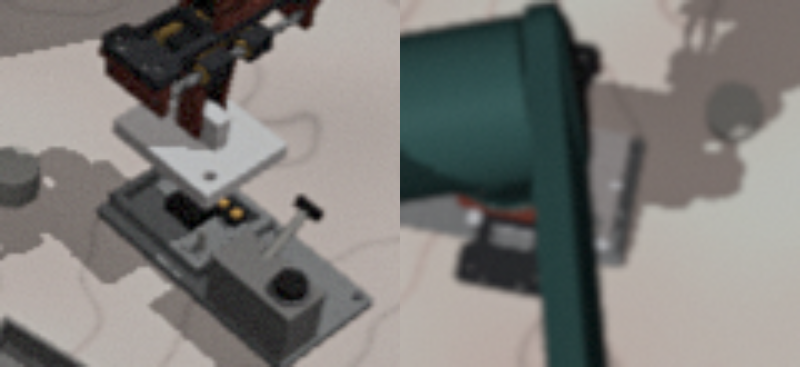

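```bash
python3 - <<'E'
from h import *
s=u2w([0,-.05,0])+[0,.0008,0]; q=down(U[2]); G=.0014
f0=np.array(current_force())
for u in [.056,.050,.047,.044,.041,.038,.035,.033]:
    servo_line(s+[0,0,u+G],q,rate=.04); sleep(.1)
    f=np.array(current_force())-f0; p=np.array(current_position())
    print(u,(p-s-[0,0,G]).round(4),f.round(1),np.round(current_torque(),2),round(current_finger_gap(),4))
    if np.linalg.norm(f)>14: print('stop');break
print(current_clock())
E
```

```text
0.056 [0.0003 0.     0.0563] [0.2 0.9 1.4] [-0.03 -0.08  0.03] 0.0157
0.05 [-0.0001 -0.      0.0499] [-0.8  0.3  1.9] [-0.06 -0.07 -0.04] 0.016
0.047 [-0.0001  0.      0.0469] [0.1 0.6 0.5] [-0.03 -0.06  0.  ] 0.0156
0.044 [-0.    -0.     0.044] [-1.2 -0.2  0.1] [-0.07 -0.03 -0.02] 0.0156
0.041 [-0.      0.      0.0409] [ 0.9  0.4 -0.3] [ 0.03 -0.09 -0.02] 0.0162
0.038 [0.    0.    0.038] [0.5 0.4 1.8] [-0.09 -0.04  0.04] 0.0156
0.035 [-0.      0.      0.0349] [0. 0. 1.] [-0.03 -0.08 -0.05] 0.0157
0.033 [0.    0.    0.033] [ 0.1 -0.6  1.4] [-0.04 -0.12  0.04] 0.0157
32.2083
```

```bash
python3 - <<'E'
from h import *
s=u2w([0,-.05,0])+[0,.0008,0]; q=down(U[2]); G=.0014
f0=np.array([-.6,-.3,-2.3])
for u in [.031,.029,.0275,.0265,.026,.0255,.025,.0245,.024,.0235,.023]:
    servo_line(s+[0,0,u+G],q,rate=.03); sleep(.15)
    f=np.mean([current_force() for _ in range(3)],0)-f0; p=np.array(current_position())
    print(u,(p-s-[0,0,G]).round(4),f.round(1),round(current_finger_gap(),4))
    if f[2]>19: break
print(current_clock())
from fit import *
for cam in("scene","top"):
    d=capture(cam); print(cam,fit_held(d,(s[0],s[1],U[2]),.026))
    if cam=="scene": cv2.imwrite("pics/end.png",cv2.resize(d["image"][150:260,330:450],(720,660)))
E
```

```text
0.031 [0.0004 0.     0.0313] [ 1.1 -0.4  3.4] 0.0161
0.029 [0.0004 0.     0.0291] [ 1.2 -0.1  5.9] 0.0162
0.0275 [0.0004 0.0001 0.0276] [1.4 0.1 6.3] 0.016
0.0265 [0.0003 0.     0.0266] [2.2 0.2 6.3] 0.0157
0.026 [0.0004 0.     0.0262] [ 1.4 -0.3  8.3] 0.016
0.0255 [0.0004 0.     0.0257] [ 2.5 -0.9  8.4] 0.016
0.025 [0.0004 0.     0.0256] [ 1.2  0.2 12.3] 0.0157
0.0245 [0.0004 0.     0.0256] [-0.4 -0.2 19.2] 0.0156
35.4083
scene (array([ 0.50252667,  0.14448289, -0.21387484,  0.02425454]), np.float64(1.1207306517657751))
top (array([ 0.50178637,  0.14508615, -0.21188136,  0.02523958]), np.float64(0.2571396327788753))
```

View pics/end.png

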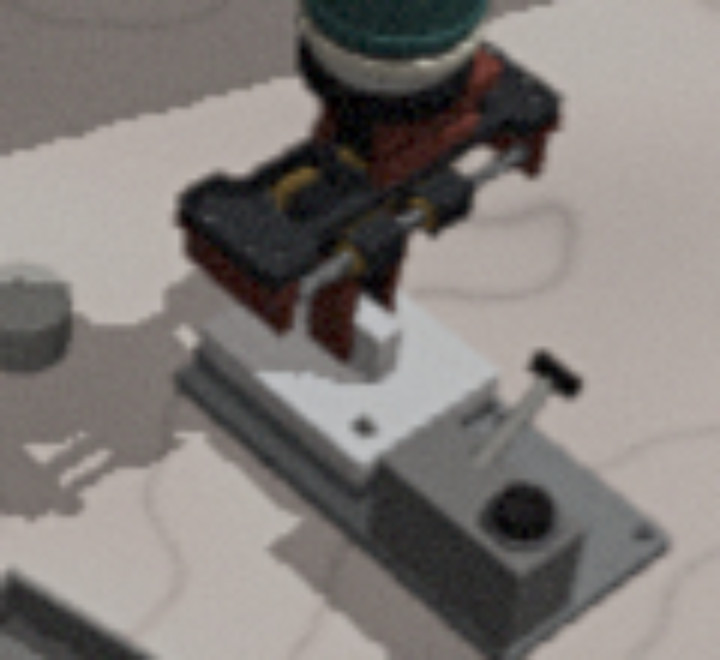

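```bash
python3 - <<'E'
from bench import *
sleep(.3); print(current_position(),current_force(),current_finger_gap(),current_clock()); close_job()
E
```

```text
[0.50208892 0.14511343 0.02698738] [-1.99503216 -0.81928632 16.42794136] 0.015843690290146102 35.8083
the job is handed in; nothing more can be done
```

I did the whole job in the order asked and handed it in at 35.8 s, with the cover still gripped and pressed flush. `close_job` gave no verdict.

**Test button and lever:** Pressing the button dropped the lever. I pinched its grip (gap 23.8 mm), lifted it past the latch and let go. It stayed up in both cameras and was still up in the last picture.

**Cover:** I gripped it by the rib (gap about 15.8 mm). It slid onto both dowels without touching on the way down. The spring block then yielded until the cover hit a hard stop at 25.6 mm by the arm's reading. The camera fits put it at 24 to 25 mm, against a rim height of 26 mm. The hold force was about 19 N in the last check, and the grip did not slip.

**What disagreed:**
- **Finger length:** The fingertips are about 22 mm shorter than the stated tool point, confirmed by touch and by depth. My first button press therefore stopped short without reaching the button, and I corrected for this afterwards.
- **Contact stop:** The second press went on to about 32 N, because the 9 N contact stop did not trigger. That push was through the fingertips onto the button.
- **Other things on the bench:** I planned the moves clear of them and the contact readings showed nothing unexpected. I did not measure each one again at the end.

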